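# Slide the sorting board out over the catch tray

## Task

Get the seed-sorting board ready for sweeping: with the fingertips, push the thin green board along the chopping block until its far edge sticks out about 4 cm past the block's far edge, square to that edge and with the whole width of the board's far edge over the mouth of the steel tray. The board must stay flat on the block, never picked up or tipped; leave the tray and everything else where they stand, and finish clear of the board.

Things in the scene. Friction and masses are not known exactly. Their poses are not given: they have to be found in the camera images.
- block: Fixed chopping block of light and dark wood strips, 280 mm (its x) by 440 mm (its y), top face 52 mm above the table, on four rubber feet; it does not move when pushed. Origin: centre of its footprint at table height. Its x points away from the robot, square to its far edge.
- block_edge (a point): Middle of the block's far top edge, 140 mm along x from the block's origin, at the height of its top (52 mm). Axes as the block's: x points outward over the tray, y along the edge, z up.
- board: Loose thin green plastic board, 130 mm (its x) by 200 mm (its y) by 8 mm thick, about 0.2 kg, lying flat on the block at up to about 0.2 rad to it; slides with ordinary friction. Origin: centre of its underside; x points to its far edge, z up. A through hand slot 18 mm (x) by 70 mm (y) lies near the edge towards the robot, its centre 41 mm from the origin along -x, leaving a 15 mm strip behind it.
- lip (a point): Middle of the board's far edge, at its underside, 65 mm along x from the board's origin; board's axes.
- lip_left (a point): Left (+y) end of the board's far edge, at its underside, 100 mm along y from its middle.
- lip_right (a point): Right (-y) end of the board's far edge, at its underside, 100 mm along -y from its middle.
- tray: Loose shallow stainless catch tray standing on the table along the block's far edge, a few mm from it: 128 mm (its x) by 258 mm (its y) over its flange, 38 mm high, so its rim is 14 mm below the block's top; the open mouth is 110 mm by 240 mm. Origin: centre of its underside; x points away from the block, y along the block's edge.
- tin: Small round brass-coloured tin, 49 mm across, 38 mm high, standing on one of the block's corners nearer the robot; stays where it is. Origin: centre of its underside.
- tape: Roll of amber tape lying flat on the other of the block's corners nearer the robot, 50 mm across, 19 mm high; stays where it is. Origin: centre of its underside.
- jar: Terracotta-coloured jar with a yellow lid, 80 mm across, 110 mm high, on the table to the left of the block; stays. Origin: centre of its underside.
- bottle: Clear water bottle with green cap, 64 mm across, 200 mm high, on the table to the left of the block; stays. Origin: centre of its underside.
- mug: White mug, 80 mm across, 95 mm high, on the table to the right of the block; stays. Origin: centre of its underside.
- spoon: Steel spoon, 170 mm long, lying on the table to the right of the block; stays. Origin: under its middle.
There are look-alikes about, which are no part of the job. Of the things that look like the board, the larger one is meant.

How it is judged:
At the end, for the whole second after the job is handed in: The board lies flat and still on the block, its far edge's middle 30 to 50 mm beyond the block's far edge, within 0.10 rad of square to it, and both ends of its far edge within the tray's 240 mm mouth; the tray within 15 mm of where it stood (x of lip in the frame of block_edge between 0.03 and 0.05 m and angle between the x axis of board and the x axis of block, either way round below 0.1 rad and y of lip_left in the frame of tray between -0.12 and 0.12 m and y of lip_right in the frame of tray between -0.12 and 0.12 m and x of lip in the frame of tray between -0.055 and 0.055 m and height (world z) of board between 0.049 and 0.055 m and angle between board's own z axis and vertical below 0.04 rad and linear speed of board below 0.01 m/s and distance of tray from where it was at the start of the episode below 0.015 m); the robot touches nothing.
It fails at once if the board is picked up or tipped (height (world z) of board above 0.064 m or angle between board's own z axis and vertical above 0.15 rad).
It fails at once if the tray is shoved or tipped (distance of tray from where it was at the start of the episode above 0.015 m or angle between tray's own z axis and vertical above 0.15 rad).
It fails at once if one of the other things is moved (distance of any of tin, tape, jar, bottle, mug, spoon from where it was at the start of the episode above 0.02 m).
It also fails if it takes over 64 s, if anything falls off the work surface, if the arm or the gripper's body presses on something with over 40 N, if the wrist force passes 120 N, or if a joint passes its speed limit or range.

## Robot

A 6-joint arm with a two-finger parallel gripper is mounted at the origin on the work surface. World frame = base frame: x ahead of the robot, y to its left, z up, the work surface at z = 0. Lengths are in m, angles in rad, forces in N, time in s.
With the tool pointing down it reaches from about 0.325 to 0.9 m from the base axis. Payload 6.1 kg.
Tool frame: the origin (TCP) lies between the finger pads; the fingertips stand 11 mm ahead of it and the grasp point (between the pads) lies 8 mm behind it (nose_length is the z of the fingertips in the tool frame, in m); z points along the fingers, y is the direction in which the jaws open and shut (so a half turn about z gives the same grasp; the last joint's range is limited). The gripper opens to 87 mm and grips with 3 to 60 N. Pads are 19 mm wide; open, the fingers measure 117 mm over their backs; the gripper's body (75 mm by 190 mm) begins 51 mm behind the grasp point.
Start: joints at [1.031, 0.22, 1.526, -0, 1.395, -0.126], TCP at [0.251, 0.572, 0.234] pointing down, gripper open.
Joint ranges: [-2.98, 2.98], [-0.91, 2.08], [0.09, 2.57], [-1.24, 4.39], [0.2, 2.65], [-2.68, 2.68]. Speed limits (rad/s): [2.57, 2.57, 3.01, 3.14, 3.14, 3.14].

## Interface

Orientations are given as a unit quaternion [w, x, y, z].
In Python, from bench import read_state, read_camera, close_job, boxes_of, nose_length gives the robot as it stands.
- The arm moves only by the shell command python3 -m jog 'ROWS'. ROWS is text: rows parted by semicolons, each of 7 numbers parted by spaces: the shift along the tool's x, y, z in units of 25 mm (1.0 is 25 mm), then the turn, a rotation vector about the tool's x, y, z in units of 8 degrees (1.0 is 8 degrees), then the finger opening in mm, from 0 to 87. In form: dx dy dz wx wy wz hand; .... A call has 1 to 12 rows; each row is the pose to reach, as a shift and turn from the pose commanded when the call began, along the tool's axes at that moment; what a row does not reach only later rows make up. A row lasts 1/8 s, in which the tool goes at most 62.5 mm and 10.7 degrees, less where a joint would pass 70% of its speed; a pose out of reach is approached as far as the arm can. A call with a gripper value outside its range is refused whole. The fingers move at their own pace and stop on an object; the grip force is fixed at half the most. Time passes only in rows, so rows that repeat a pose let the fingers close. It gives the time, the measured TCP pose, the force and the opening at its end, in the units of the state.
- read_state(): the state, without advancing time (a new reading comes with each control period).
- read_camera(name): name is "side" or "top" or "wrist"; returns a dict with "image" (384x512x3 uint8, blue, green, red), "fx", "fy", "cx", "cy" (pixels), "k1" (the pictures are not rectified: a ray, as slopes to the right and down, at radius r is drawn at 1 + k1 r^2 times it, then the intrinsics apply), "R" (3x3) and "t" (3): a world point X has camera coordinates R X + t; the wrist camera has in their place "tool_from_camera" (4x4, takes a point from camera to tool coordinates, whose origin is the TCP and whose axes are the flange's). Camera axes: x right, y down, z forward; pixel columns grow to the right and rows downward; lengths in m; the calibration is good to about 2 mm. A picture is of the moment at which its call begins: read the wrist's pose just before it. There is no depth.
- close_job(): hands the job in, once; it reports no verdict.
Trained networks look in a picture, given as the dict that the camera call returned (one of the last four; its "shot" number tells which), for a name from the list of things; names that differ only in an ending like _2 or _b are one class to them, and where a whole thing is asked for, a point or a joint stands for the part that bears it (a point fixed in the world has none). Each returns a list of dicts, best first, with "score" (0 to 1); they miss things now and then, are a little off and sometimes report something else, mostly with a low value. They report only what shows in the picture. A call takes as long as a camera call. They do not tell look-alikes from the thing itself.
- boxes_of(query, picture): "centre" ([column, row] in pixels, amid what is visible of it).
The state is a dict: "time_s": time; "joint_pos": joint angles; "qvel": joint speeds; "joint_torque": joint torques, N m; "tcp_pos": TCP position; "eef_rot": TCP orientation; "contact_force": force on the tool from outside, world axes, zero at the start; "torque": the same for the moment, N m; "grip_width": opening from 0.0 (shut) to 1.0 (fully open).
Only numpy, scipy, OpenCV 4.12 (cv2) and the standard library are available. Lean on these libraries where they do the work, as an engineer would, in place of code of your own. Each camera call takes 0.05 s, during which the arm holds its last target. There are 200 camera calls.

## Working session

There is one attempt and no reset: what is moved stays moved. The work goes in short steps, Python scripts to look and compute and a shell command to move; the robot and the scene stay as the last step left them, time stands still between calls to the robot, and variables do not carry over. Pictures are saved under pics/ and viewed, about 8 in all and at most 12, crops included, and the job is handed in when it is done.

```bash
mkdir -p pics
cat > h.py <<'E'
import numpy as np, cv2
from bench import *
def und(c,px):
    K=np.array([[c["fx"],0,c["cx"]],[0,c["fy"],c["cy"]],[0,0,1.]])
    p=(np.atleast_2d(px).astype(float)-[c["cx"],c["cy"]])/[c["fx"],c["fy"]]
    q=p.copy()
    for _ in range(20): q=p/(1+c["k1"]*(q**2).sum(1,keepdims=True))
    return q
def toz(c,px,z):
    q=und(c,px); d=np.c_[q,np.ones(len(q))]@c["R"]; o=-c["R"].T@c["t"]
    return o+d*((z-o[2])/d[:,2])[:,None]
def proj(c,X):
    X=np.atleast_2d(X)@np.array(c["R"]).T+c["t"]; q=X[:,:2]/X[:,2:]
    q=q*(1+c["k1"]*(q**2).sum(1,keepdims=True)); return q*[c["fx"],c["fy"]]+[c["cx"],c["cy"]]
E
python3 - <<'E'
from h import *
s=read_state();print(s, nose_length)
zs=dict(block=.052,board=.06,tray=.038,tin=.09,tape=.071,jar=.11,bottle=.2,mug=.095,spoon=.005)
for n in("top","side"):
    c=read_camera(n); cv2.imwrite(f"pics/{n}0.png",c["image"])
    for k,z in zs.items():
        for b in boxes_of(k,c)[:3]: print(n,k,round(b["score"],2),np.round(b["centre"]),toz(c,b["centre"],z).round(3))
E
```

```text
{'time_s': 0.0, 'joint_pos': array([ 1.03086729e+00,  2.21210699e-01,  1.52759303e+00, -2.31406876e-05,
        1.39466482e+00, -1.26087802e-01]), 'qvel': array([-0.00162264, -0.00068756,  0.00017231,  0.00011551, -0.00169691,
        0.00095536]), 'joint_torque': array([ 1.85729659e-03, -4.94638824e+01, -3.87360513e+01,  6.97517116e-02,
        5.77438809e-02, -1.50962633e-04]), 'tcp_pos': array([0.25103386, 0.57173652, 0.23245634]), 'eef_rot': array([-2.95840081e-04,  2.05445099e-01,  9.78668193e-01, -8.90143776e-04]), 'contact_force': array([-0.35946509, -0.4040425 ,  0.0742418 ]), 'torque': array([ 0.01224949,  0.04072239, -0.01946837]), 'grip_width': 1.001659445575464} 0.011
top board 0.81 [236. 186.] [[0.563 0.082 0.06 ]]
top board 0.79 [310. 248.] [[ 0.344 -0.192  0.06 ]]
top tray 0.95 [208. 144.] [[0.716 0.191 0.038]]
top tray 0.32 [185. 239.] [[0.366 0.267 0.038]]
top tin 0.69 [188. 237.] [[0.375 0.248 0.09 ]]
top tin 0.67 [237. 187.] [[0.557 0.078 0.09 ]]
top tin 0.24 [133. 229.] [[0.399 0.443 0.09 ]]
top tape 0.5 [286. 207.] [[ 0.488 -0.098  0.071]]
top jar 0.97 [131. 190.] [[0.534 0.452 0.11 ]]
top bottle 0.73 [134. 228.] [[0.404 0.413 0.2  ]]
top mug 0.84 [385. 232.] [[ 0.409 -0.451  0.095]]
top mug 0.71 [226. 206.] [[0.487 0.117 0.095]]
top spoon 0.76 [378. 160.] [[ 0.674 -0.446  0.005]]
side block 0.62 [232. 185.] [[0.476 0.063 0.052]]
side board 0.91 [240. 291.] [[ 0.306 -0.239  0.06 ]]
side board 0.86 [253. 168.] [[0.56  0.081 0.06 ]]
side tray 0.69 [279. 136.] [[0.723 0.175 0.038]]
side tin 0.8 [168. 159.] [[0.36  0.223 0.09 ]]
side tape 0.65 [269. 221.] [[ 0.476 -0.116  0.071]]
side tape 0.38 [332. 339.] [[ 0.397 -0.449  0.071]]
side jar 0.93 [183. 107.] [[0.506 0.401 0.11 ]]
side bottle 0.74 [151. 118.] [[0.357 0.289 0.2  ]]
side mug 0.9 [334. 339.] [[ 0.392 -0.459  0.095]]
side spoon 0.81 [412. 286.] [[ 0.676 -0.444  0.005]]
```

View pics/top0.png

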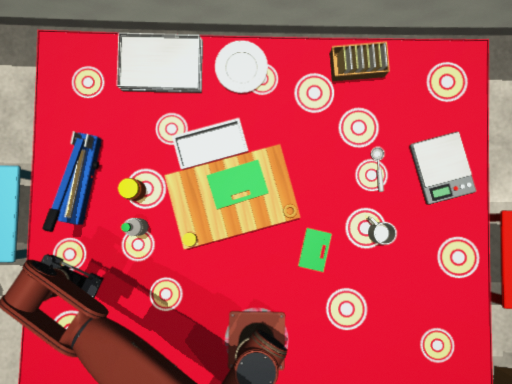

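View pics/side0.png

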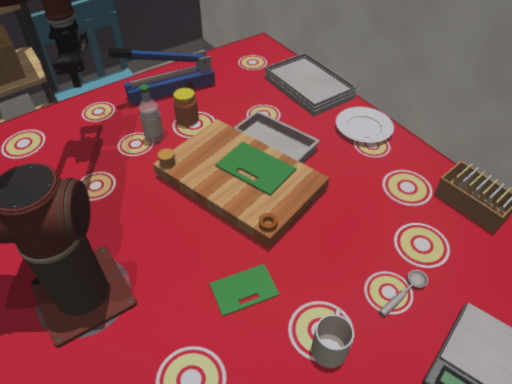

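The larger green board is the one on the block, at about (236,186) in top. The smaller one on the table is the look-alike. Tray is at (208,144), with the tin at the near-left block corner and the tape at the near-right. Next I fit the poses precisely.

```bash
cat >> h.py <<'E'
from scipy.optimize import minimize
def box(p,lx,ly,z0,z1):
    c,s=np.cos(p[2]),np.sin(p[2])
    return np.array([[p[0]+c*a-s*b,p[1]+s*a+c*b,z] for z in(z0,z1) for a in(-lx/2,lx/2) for b in(-ly/2,ly/2)])
def iou(c,mask,p,dims,S=4):
    h=cv2.convexHull((proj(c,box(p,*dims))*S+S/2-.5).astype(np.float32)).round(3)
    m=np.zeros(mask.shape,np.uint8); cv2.fillConvexPoly(m,(h*16).round().astype(np.int32),1,shift=4)
    return (m&mask).sum()/max(1,(m|mask).sum())
def masks(c,seed,S=4):
    im=cv2.resize(c["image"],None,fx=S,fy=S,interpolation=cv2.INTER_CUBIC); hsv=cv2.cvtColor(im,cv2.COLOR_BGR2HSV)
    H,Sa,V=cv2.split(hsv); g=((H>45)&(H<80)&(Sa>110)).astype(np.uint8)
    w=((H>6)&(H<32)&(Sa>50)).astype(np.uint8); t=((Sa<70)).astype(np.uint8)
    out={}
    for n,m,z in(("board",g,.056),("block",w|g,.052),("tray",t,.03)):
        m=cv2.morphologyEx(m,cv2.MORPH_CLOSE,np.ones((45,45) if n!="block" else (9,9)))
        m=cv2.morphologyEx(m,cv2.MORPH_OPEN,np.ones((21,21)))
        k,l=cv2.connectedComponents(m); u,v=(proj(c,[*seed[n][:2],z])[0]*S).astype(int)
        out[n]=(l==l[v,u]).astype(np.uint8) if l[v,u] else m*0
    return out
D=dict(board=(.13,.2,.052,.06),block=(.28,.44,.008,.052),tray=(.128,.258,0.036,.038))
def fit(names,cams,seed):
    cs=[read_camera(n) for n in cams]; ms=[masks(c,seed) for c in cs]; r={}
    for n in names:
        for i in [[j] for j in range(len(cs))]+([list(range(len(cs)))] if len(cs)>1 else []):
            f=lambda p:-sum(iou(cs[j],ms[j][n],p,D[n]) for j in i)
            x0=np.array(seed[n]); o=minimize(f,x0,method="Nelder-Mead",options=dict(initial_simplex=[x0,x0+[.03,0,0],x0+[0,.03,0],x0+[0,0,.15]],xatol=2e-4,fatol=1e-5))
            o=minimize(f,o.x,method="Nelder-Mead",options=dict(initial_simplex=[o.x,o.x+[.006,0,0],o.x+[0,.006,0],o.x+[0,0,.04]],xatol=1e-4,fatol=1e-5))
            print(n,[cams[j] for j in i],o.x.round(4),round(-o.fun/len(i),3)); r[n]=o.x
    return r,cs,ms
def rel(b,a):
    c,s=np.cos(a[2]),np.sin(a[2]); d=b[:2]-a[:2]
    return np.array([c*d[0]+s*d[1],-s*d[0]+c*d[1],b[2]-a[2]])
def report(r):
    b=r["board"]; lip=lambda y:np.array([b[0]+.065*np.cos(b[2])-y*np.sin(b[2]),b[1]+.065*np.sin(b[2])+y*np.cos(b[2]),b[2]])
    print("lip in edge",(rel(lip(0),r["block"])-[.14,0,0]).round(4)); 
    for y in(.1,-.1): print("lip",y,"in tray",rel(lip(y),r["tray"]).round(4))
    print("tray in block",rel(r["tray"],r["block"]).round(4))
E
python3 - <<'E'
from h import *
seed=dict(board=[.563,.082,.2],block=[.52,.08,.25],tray=[.716,.15,.25])
r,cs,ms=fit(["block","board","tray"],["top","side"],seed); report(r)
ims=[]
for c,m in zip(cs,ms):
    im=cv2.resize(c["image"],None,fx=4,fy=4)
    for n,col in(("block",(255,0,0)),("board",(255,0,255)),("tray",(255,255,0))):
        k,_=cv2.findContours(m[n],0,1); cv2.drawContours(im,k,-1,(0,0,0),2)
        h=cv2.convexHull((proj(c,box(r[n],*D[n]))*4+2).astype(np.float32)).astype(int); cv2.polylines(im,[h],True,col,2)
    u,v=(proj(c,[.55,.09,.05])[0]*4).astype(int); ims.append(cv2.resize(im[max(0,v-400):v+400,max(0,u-400):u+400],(400,400)))
cv2.imwrite("pics/fit.png",np.hstack(ims))
E
```

```text
block ['top'] [0.5257 0.0981 0.2866] 0.994
block ['side'] [0.526  0.107  0.2934] 0.905
block ['top', 'side'] [0.5265 0.099  0.2884] 0.936
board ['top'] [0.5701 0.0796 0.3206] 0.968
board ['side'] [0.5736 0.091  0.3202] 0.864
board ['top', 'side'] [0.5699 0.0804 0.3252] 0.909
tray ['top'] [0.7214 0.1867 0.2877] 0.771
tray ['side'] [0.7269 0.1906 0.2766] 0.832
tray ['top', 'side'] [0.7244 0.1883 0.2572] 0.79
lip in edge [-0.0387 -0.0278  0.0369]
lip 0.1 in tray [-0.1188  0.0391  0.068 ]
lip -0.1 in tray [-0.1052 -0.1604  0.068 ]
tray in block [ 0.2152  0.0293 -0.0311]
```

View pics/fit.png

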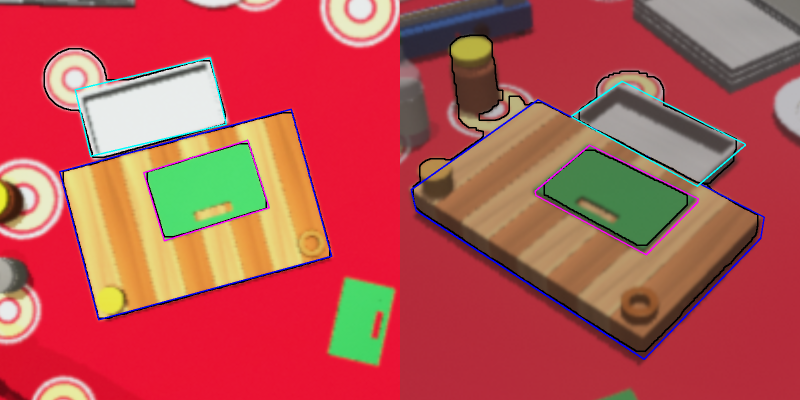

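Top-view fits match well: block (.526,.098,.287 rad), board (.570,.080,.321), tray (.721,.187,.288). The side-view masks are dirtier. In the block frame the board needs about +58 mm in y and +78 mm in x. I'll push it left with open fingers on its right side, then forward from behind.

```bash
cat > go.py <<'E'
import sys; from h import *
from scipy.spatial.transform import Rotation as Ro
B=np.array([.5257,.0981,.2866])
# target: block-frame x,y, world z of TCP, yaw of tool y axis relative to block x (deg)
def rows(bx,by,z,ydeg):
    s=read_state(); R0=Ro.from_quat(np.roll(s["eef_rot"],-1)); c,n=np.cos(B[2]),np.sin(B[2])
    P=np.array([B[0]+c*bx-n*by,B[1]+n*bx+c*by,z]); a=B[2]+np.radians(ydeg)
    y=np.array([np.cos(a),np.sin(a),0]); Z=np.array([0,0,-1.]); R1=Ro.from_matrix(np.c_[np.cross(y,Z),y,Z])
    d=R0.inv().apply(P-s["tcp_pos"])/.025; w=np.degrees((R0.inv()*R1).as_rotvec())/8
    print("world",P.round(4),"row",d.round(3),w.round(3))
def where():
    s=read_state(); R=Ro.from_quat(np.roll(s["eef_rot"],-1)).as_matrix()
    print("t",s["time_s"],"block xy",rel(np.r_[s["tcp_pos"][:2],np.arctan2(R[1,1],R[0,1])],B).round(4),"z",s["tcp_pos"][2].round(4),"F",s["contact_force"].round(1),"tilt",R[:2,2].round(4))
if __name__=="__main__":
    where(); rows(*map(float,sys.argv[1:]))
E
python3 go.py .037 -.168 .30 0
```

```text
t 1.1 block xy [-0.1292  0.5324  0.8704] z 0.2335 F [ 0.4 -0.5  0.7] tilt [-0. -0.]
world [ 0.6087 -0.0526  0.3   ] row [-23.138 -17.136  -2.659] [-0.     0.     6.234]
```

```bash
python3 -m jog '0 0 -2.66 0 0 0 87; 0 0 -2.66 0 0 0 87; -23.14 -17.14 -2.66 0 0 6.23 87; -23.14 -17.14 -2.66 0 0 6.23 87; -23.14 -17.14 -2.66 0 0 6.23 87; -23.14 -17.14 -2.66 0 0 6.23 87; -23.14 -17.14 -2.66 0 0 6.23 87; -23.14 -17.14 -2.66 0 0 6.23 87; -23.14 -17.14 -2.66 0 0 6.23 87; -23.14 -17.14 -2.66 0 0 6.23 87; -23.14 -17.14 -2.66 0 0 6.23 87; -23.14 -17.14 -2.66 0 0 6.23 87'; python3 go.py .037 -.168 .10 0
```

```text
time_s: 2.6
tcp_pos: [0.5623, 0.0278, 0.3]
eef_rot: [0.0, 0.599, 0.801, 0.0]
contact_force: [0.9, 0.5, -0.3]
grip_width: 1.0
t 2.6 block xy [ 0.0152 -0.0778  0.0004] z 0.3 F [ 0.9  0.5 -0.3] tilt [0.0005 0.0002]
world [ 0.6087 -0.0526  0.1   ] row [-3.608  0.866  7.999] [ 0.004 -0.     0.003]
```

```bash
python3 -m jog '-3.61 0.87 0 0 0 0 87; -3.61 0.87 0 0 0 0 87; -3.61 0.87 4 0 0 0 87; -3.61 0.87 4 0 0 0 87; -3.61 0.87 6 0 0 0 87; -3.61 0.87 6 0 0 0 87; -3.61 0.87 6 0 0 0 87'; python3 go.py .037 -.168 .068 0
python3 - <<'E'
from h import *
c=read_camera("wrist"); cv2.imwrite("pics/w1.png",c["image"])
E
```

```text
time_s: 3.48
tcp_pos: [0.6089, -0.0509, 0.1518]
eef_rot: [0.001, 0.599, 0.801, 0.0]
contact_force: [0.2, 0.7, 0.7]
grip_width: 1.001
t 3.475 block xy [ 0.0377 -0.1664  0.0006] z 0.1518 F [0.2 0.7 0.7] tilt [ 0.0019 -0.0004]
world [ 0.6087 -0.0526  0.068 ] row [-0.06  -0.035  3.352] [0.012 0.007 0.004]
```

View pics/w1.png

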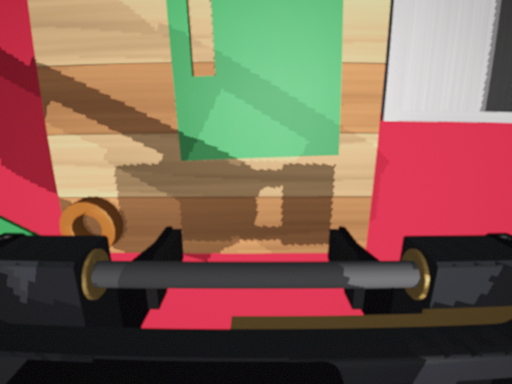

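The wrist view shows the board's right edge from (181,160) to (338,155), the tape at (92,218) and the tray's near corner at (385,122). I'll convert these to block coordinates to check the finger alignment.

```bash
cat > w.py <<'E'
from go import *
def wcam():
    s=read_state(); c=read_camera("wrist"); T=np.array(c["tool_from_camera"])
    W=np.eye(4); W[:3,:3]=Ro.from_quat(np.roll(s["eef_rot"],-1)).as_matrix(); W[:3,3]=s["tcp_pos"]
    M=np.linalg.inv(W@T); c["R"]=M[:3,:3]; c["t"]=M[:3,3]; return c
def inblock(c,px,z):
    return np.array([rel(np.r_[p[:2],B[2]],B)[:2] for p in toz(c,px,z)]).round(4)
E
python3 - <<'E'
from w import *
c=wcam()
print("board",inblock(c,[[181,160],[338,155],[342,20],[172,20]],.06)); print("block far edge",inblock(c,[[383,60],[375,190]],.052),"near",inblock(c,[[36,60],[46,130]],.052)); print("tray corner",inblock(c,[[384,121],[389,20]],.038))
E
```

```text
board [[-0.0224 -0.1288]
 [ 0.1076 -0.1246]
 [ 0.1039 -0.0231]
 [-0.0229 -0.0233]]
block far edge [[ 0.1409 -0.0495]
 [ 0.1454 -0.1567]] near [[-0.1386 -0.0473]
 [-0.1394 -0.1035]]
tray corner [[ 0.1527 -0.0975]
 [ 0.1488 -0.0162]]
```

```bash
python3 -m jog '-0.06 0.1 2 0 0 0 87; -0.06 0.1 3 0 0 0 87; -0.06 0.1 3.2 0 0 0 87; -0.06 0.1 3.35 0 0 0 87; -0.06 0.1 3.4 0 0 0 87; -0.06 0.1 3.4 0 0 0 87'; python3 go.py .040 -.13 .0665 0
```

```text
time_s: 4.32
tcp_pos: [0.6116, -0.0516, 0.0663]
eef_rot: [0.001, 0.599, 0.801, 0.0]
contact_force: [-0.4, 0.4, 0.2]
grip_width: 1.0
t 4.325 block xy [ 0.0401 -0.1679  0.0006] z 0.0663 F [-0.4  0.4  0.2] tilt [ 0.0019 -0.0004]
world [ 0.6008 -0.0153  0.0665] row [ 1.516 -0.003 -0.01 ] [0.012 0.007 0.004]
```

```bash
python3 -m jog '0.4 0 0 0 0 0 87; 0.75 0 0 0 0 0 87; 1.0 0 0 0 0 0 87; 1.15 0 0 0 0 0 87; 1.3 0 0 0 0 0 87; 1.5 0 0 0 0 0 87; 1.7 0 0 0 0 0 87; 1.9 0 0 0 0 0 87; 2.1 0 0 0 0 0 87; 2.3 0 0 0 0 0 87; 2.5 0 0 0 0 0 87; 2.5 0 0 0 0 0 87'
python3 - <<'E'
from w import *
where(); c=wcam(); cv2.imwrite("pics/w2.png",c["image"])
rows(.040,-.0795,.0665,0)
E
```

```text
time_s: 5.82
tcp_pos: [0.593, 0.0091, 0.0651]
eef_rot: [-0.0, 0.598, 0.801, 0.0]
contact_force: [0.4, 0.1, -0.5]
grip_width: 0.998
t 5.825 block xy [ 0.0394 -0.1044  0.001 ] z 0.0651 F [ 0.4  0.1 -0.5] tilt [-0.0001  0.0004]
world [0.5865 0.0332 0.0665] row [ 1.     0.027 -0.058] [-0.    -0.003  0.006]
```

View pics/w2.png

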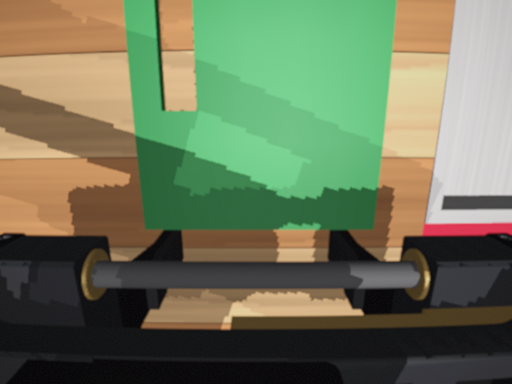

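The board's right edge now runs level from (146,229) to (375,229), so it has squared up to the fingers. I'll continue to y = -0.0795.

```bash
python3 - <<'E'
from w import *
c=wcam(); print(inblock(c,[[146,229],[375,229],[128,20],[393,20]],.06),"tray",inblock(c,[[425,235]],.038),inblock(c,[[452,30],[436,140]],.052))
E
python3 -m jog '0.1 0 -0.05 0 0 0 87; 0.25 0 -0.05 0 0 0 87; 0.4 0 -0.05 0 0 0 87; 0.55 0 -0.05 0 0 0 87; 0.7 0 -0.05 0 0 0 87; 0.85 0 -0.05 0 0 0 87; 1.0 0 -0.05 0 0 0 87; 1.0 0 -0.05 0 0 0 87'
python3 - <<'E'
from w import *
where(); c=wcam(); print(inblock(c,[[146,229],[375,229]],.06))
E
```

```text
[[-0.0226 -0.0919]
 [ 0.1082 -0.0918]
 [-0.0216  0.0158]
 [ 0.1061  0.0161]] tray [[ 0.1522 -0.1053]] [[ 0.1413  0.0147]
 [ 0.1407 -0.0419]]
time_s: 6.92
tcp_pos: [0.5858, 0.033, 0.0663]
eef_rot: [-0.0, 0.599, 0.801, 0.0]
contact_force: [0.6, -0.1, 0.8]
grip_width: 1.001
t 6.925 block xy [ 0.0393 -0.0794  0.0009] z 0.0663 F [ 0.6 -0.1  0.8] tilt [-0.0003  0.0005]
[[-0.0231 -0.0673]
 [ 0.1087 -0.0672]]
```

```bash
python3 -m jog '-0.4 0 0 0 0 0 87; -1 0 0 0 0 0 87; -1 0 -1.5 0 0 0 87; -1 0 -3 0 0 0 87; -1 0 -3 0 0 0 87'; python3 go.py -.065 .031 .145 90;python3 go.py -.065 .031 .145 -90; python3 -c "
from bench import *;print(read_state()['joint_pos'])"
```

```text
time_s: 7.6
tcp_pos: [0.5962, 0.007, 0.1454]
eef_rot: [0.003, 0.599, 0.801, 0.002]
contact_force: [0.6, -0.4, -0.4]
grip_width: 1.002
t 7.6 block xy [ 0.0418 -0.1073 -0.0005] z 0.1454 F [ 0.6 -0.4 -0.4] tilt [ 0.0075 -0.001 ]
world [0.4546 0.1095 0.145 ] row [ 5.53  -4.276 -0.03 ] [  0.021   0.056 -11.253]
t 7.6 block xy [ 0.0418 -0.1073 -0.0005] z 0.1454 F [ 0.6 -0.4 -0.4] tilt [ 0.0075 -0.001 ]
world [0.4546 0.1095 0.145 ] row [ 5.53  -4.276 -0.03 ] [ 0.056 -0.021 11.246]
[-1.20419999e-01  2.23441906e-01  1.69407127e+00 -9.04408671e-05
  1.21655816e+00 -4.06506358e-01]
```

```bash
python3 -m jog '1 -1 -1 0 0 1.3 87; 2 -2 -1 0 0 2.6 87; 3 -3 -1 0 0 3.9 87; 4 -4 -1 0 0 5.2 87; 5.53 -4.28 -1 0 0 6.5 87; 5.53 -4.28 -1 0 0 7.8 87; 5.53 -4.28 -1 0 0 9.1 87; 5.53 -4.28 -1 0 0 10.4 87; 5.53 -4.28 -1 0.06 -0.02 11.25 87; 5.53 -4.28 -1 0.06 -0.02 11.25 87; 5.53 -4.28 -1 0.06 -0.02 11.25 87; 5.53 -4.28 -1 0.06 -0.02 11.25 87'; python3 go.py -.065 .032 .0665 -90
python3 - <<'E'
from w import *
c=wcam(); cv2.imwrite("pics/w3.png",c["image"])
E
```

```text
time_s: 9.1
tcp_pos: [0.4512, 0.1106, 0.1661]
eef_rot: [-0.001, 0.99, 0.144, -0.004]
contact_force: [0.2, 0.3, -0.3]
grip_width: 1.001
t 9.1 block xy [-0.0679  0.0331 -1.5691] z 0.1661 F [ 0.2  0.3 -0.3] tilt [-0.0082  0.0013]
world [0.4543 0.1104 0.0665] row [0.145 0.058 3.981] [-0.026  0.053  0.012]
```

View pics/w3.png

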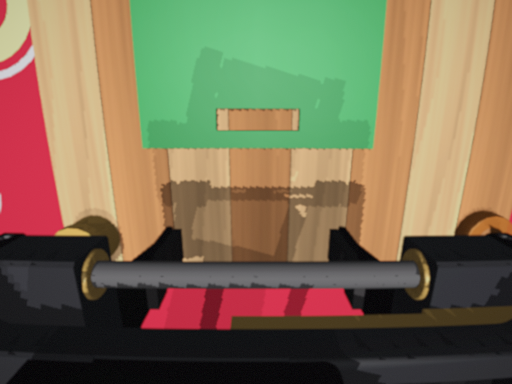

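The board's back edge runs level from (142,149) to (373,149), centred on the fingers. The tin (85,230) and tape (490,228) are outboard of them. Descending behind the board.

```bash
python3 -m jog '0.1 0.06 1.5 -0.03 0.05 0 87; 0.1 0.06 3 -0.03 0.05 0 87; 0.1 0.06 3.6 -0.03 0.05 0 87; 0.1 0.06 3.9 -0.03 0.05 0 87; 0.1 0.06 3.98 -0.03 0.05 0 87; 0.1 0.06 3.98 -0.03 0.05 0 87'; python3 go.py .02 .032 .0665 -90
```

```text
time_s: 9.9
tcp_pos: [0.4543, 0.1103, 0.0678]
eef_rot: [0.0, 0.99, 0.143, 0.001]
contact_force: [0.8, 0.7, 0.4]
grip_width: 0.998
t 9.9 block xy [-0.0651  0.0319 -1.5702] z 0.0678 F [0.8 0.7 0.4] tilt [ 0.0018 -0.0005]
world [0.5358 0.1344 0.0665] row [ 3.402e+00 -3.000e-03  5.700e-02] [ 0.007 -0.012  0.004]
```

```bash
python3 -m jog '0.5 0 0.04 0 0 0 87; 0.9 0 0.04 0 0 0 87; 1.15 0 0.04 0 0 0 87; 1.35 0 0.04 0 0 0 87; 1.6 0 0.04 0 0 0 87; 1.85 0 0.04 0 0 0 87; 2.1 0 0.04 0 0 0 87; 2.35 0 0.04 0 0 0 87; 2.6 0 0.04 0 0 0 87; 2.85 0 0.04 0 0 0 87; 3.1 0 0.04 0 0 0 87; 3.3 0 0.04 0 0 0 87'
python3 -m jog '0.06 0 0 0 0 0 87'
python3 - <<'E'
from w import *
where(); c=wcam(); cv2.imwrite("pics/w4.png",c["image"]); rows(.0405,.032,.0665,-90)
E
```

```text
time_s: 11.4
tcp_pos: [0.5329, 0.1337, 0.0658]
eef_rot: [0.0, 0.99, 0.143, -0.0]
contact_force: [-0.8, -0.6, 0.9]
grip_width: 1.001
time_s: 11.52
tcp_pos: [0.5342, 0.134, 0.0658]
eef_rot: [0.0, 0.99, 0.143, -0.0]
contact_force: [-3.6, -1.1, 1.2]
grip_width: 1.001
t 11.525 block xy [ 0.0183  0.0321 -1.5703] z 0.0658 F [-3.6 -1.1  1.2] tilt [-0.     -0.0007]
world [0.5555 0.1402 0.0665] row [ 0.888  0.002 -0.025] [0.005 0.001 0.004]
```

View pics/w4.png

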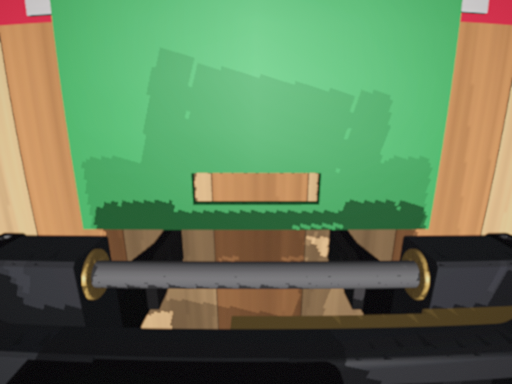

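Square contact: back edge at row 228, columns 84–428. The block's far edge shows at row ~23 on both sides. Now I measure the back edge against the block's edge.

Run:
```python
from w import *
c=wcam(); print(inblock(c,[[84,228],[428,228]],.06),"far edge",inblock(c,[[25,23],[485,22]],.052))
```

```text
[[ 0.03    0.1327]
 [ 0.03   -0.067 ]] far edge [[ 0.1409  0.1535]
 [ 0.1415 -0.0865]]
```

```bash
python3 -m jog '0.15 0 -0.02 0 0 0 87; 0.3 0 -0.02 0 0 0 87; 0.45 0 -0.02 0 0 0 87; 0.6 0 -0.02 0 0 0 87; 0.75 0 -0.02 0 0 0 87; 0.84 0 -0.02 0 0 0 87; 0.84 0 -0.02 0 0 0 87; 0.84 0 -0.02 0 0 0 87'
python3 - <<'E'
from w import *
where(); c=wcam(); print(inblock(c,[[84,228],[428,228]],.06))
E
python3 -m jog '-0.4 0 0 0 0 0 87; -1 0 0 0 0 0 87; -1 0 -2 0 0 0 87; -1 0 -4 0 0 0 87; -4 0 -6 0 0 0 87; -6 0 -7 0 0 0 87; -6 0 -7 0 0 0 87'
python3 - <<'E'
from w import *
where(); c=wcam(); cv2.imwrite("pics/w5.png",c["image"])
c=read_camera("top"); cv2.imwrite("pics/t5.png",cv2.resize(c["image"][110:260,150:310],(640,600)))
seed=dict(board=[.63,.155,.287],block=[.5257,.0981,.2866],tray=[.7214,.1867,.2877])
r,_,_=fit(["board"],["side"],seed)
r,_,_=fit(["board"],["top"],seed)
r["block"]=B; r["tray"]=np.array(seed["tray"]); report(r)
E
```

```text
time_s: 12.62
tcp_pos: [0.5545, 0.14, 0.0665]
eef_rot: [0.0, 0.99, 0.143, 0.0]
contact_force: [0.3, 0.1, 0.5]
grip_width: 1.003
t 12.625 block xy [ 0.0394  0.032  -1.5703] z 0.0665 F [0.3 0.1 0.5] tilt [ 0.0009 -0.0005]
[[ 0.0509  0.1331]
 [ 0.0509 -0.0674]]
time_s: 13.55
tcp_pos: [0.4085, 0.0971, 0.2431]
eef_rot: [0.001, 0.99, 0.143, 0.002]
contact_force: [0.5, 0.2, 0.2]
grip_width: 1.001
t 13.55 block xy [-0.1127  0.0322 -1.5703] z 0.2431 F [0.5 0.2 0.2] tilt [ 0.0034 -0.0006]
board ['side'] [0.6293 0.169  0.2562] 0.859
board ['top'] [0.6271 0.1587 0.2962] 0.954
lip in edge [0.0393 0.0301 0.0096]
lip 0.1 in tray [-0.0343  0.1004  0.0085]
lip -0.1 in tray [-0.0326 -0.0996  0.0085]
tray in block [0.2128 0.0297 0.0011]
```

View pics/t5.png

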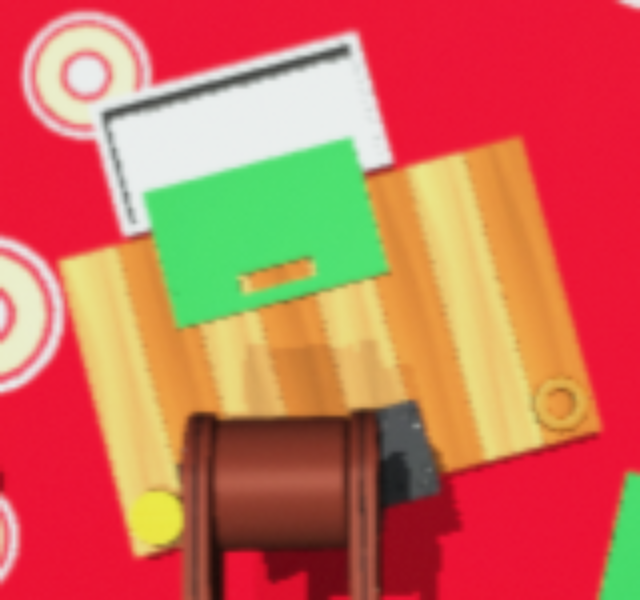

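View pics/w5.png

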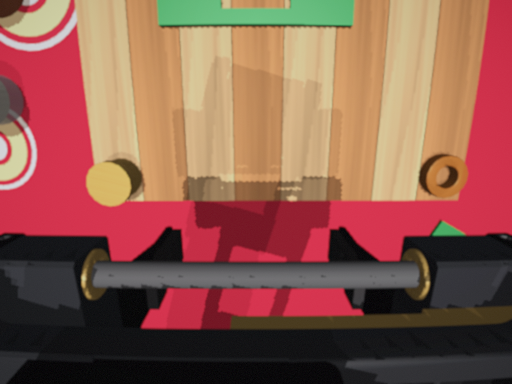

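The top view shows the board square, overhanging the tray mouth between both ends, with the tray, tin and tape where they were. The arm is clear, so I hand in.

```bash
python3 -c "
from bench import *
close_job()"
```

```text
the job is handed in; nothing more can be done
```

The board is in place and the job is handed in at about 14 s of the 64 s allowed; no verdict was reported. With the fingers open, I pushed the board about 60 mm left against its right side. I then pushed it about 73 mm forward from behind, and drew back up clear of it.

| Last check | Result | Limit |
|---|---|---|
| Overhang past the block's far edge | 39 mm (top camera), about 40 mm (wrist camera) | 30–50 mm |
| Angle off square | about 0.01 rad (top); no visible tilt (wrist) | 0.10 rad |
| Ends of far edge, in the tray's frame | y about +100 and −100 mm | ±120 mm |

- **Tray:** it was not measured again after the push. The end positions use its starting pose. In the last pictures the tray, tin and tape looked unmoved, and nothing touched them.
- **Forces:** the readings I took stayed under 4 N.
- **Disagreement:** the side-camera fit differed, by about 10 mm and with an angle about 0.03 rad off square the other way. It was a poor match (0.86 overlap, against 0.95 for the top camera) and was off in the same way at the start, so I discounted it.

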